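# Check a gear unit's oil level with its dipstick

### The job

The wiped dipstick lies on the black mat: take its oil reading on the blue gear unit. Push it down the slanted guide tube until its collar stops on the mouth of the tube, without ramming it, draw it right out again, and finish holding it in the gripper, still and level, marked face up, with the tip about a hand's breadth above the inside of the drip tray. Do not put it down, and leave the oil bottle, wire spool, wrench and tray where they are.

Things in the scene. Friction and masses are not known exactly. Their poses are not given: they have to be found in the camera images.
- dip_handle (a point): Centre of the dipstick's yellow loop handle: 52 mm long (x), 36 wide (y, flat parallel sides to grip), 22 thick (z), open in the middle. Axes of the whole rigid dipstick: x from handle to tip, z out of the marked face (red and black marks near the tip). It starts lying flat, marks up, on the 3 mm mat, this point 14 mm above the bench. About 130 g, balancing about 23 mm tipwards of here.
- dip_collar (a point): Centre of the tip-side face of the dipstick's dark steel stop collar (22 mm diameter, 10 mm long), the face that lands on the tube's mouth. 36 mm from the handle's centre along the dipstick's x; axes as for the dipstick.
- dip_tip (a point): Rounded tip of the dipstick's steel rod (7 mm diameter), 140 mm beyond the collar's face and 176 mm from the handle's centre along the dipstick's x; axes as for the dipstick.
- tube_mouth (a point): Centre of the rim of the gear unit's steel guide tube, 164 mm above the bench. z points out along the tube's axis, 45 degrees up from level, away from the unit; x is level. Rigid, 90 mm long, 17 mm outside, bore 11 mm, flared over the last 12 mm to a 17 mm opening (rim 23 mm outside); it opens into the hollow housing, where the rod has free room until the collar stops on the rim.
- gear_unit: Blue gear unit with motor, fixed; origin on the bench under the gear housing's centre, z up, x along the shaft to the motor. Housing 150 x 150 mm, 176 high; feet 170 (x) x 200 (y); shaft reaches x = -150; motor, 156 across, reaches x = 295, its terminal box (x 132 to 218) 204 mm high. The guide tube leans out of the -y side, its mouth at x 0, y -139, z 164 mm.
- tray_in (a point): Shallow open metal drip tray, loose, 700 g, 150 (x) by 230 (y) mm outside, 18 mm high, 3 mm walls; this point is the centre of its inner floor, about 3 mm above the bench; axes along its sides, z up.
- bottle_centre (a point): Blue plastic oil bottle, a bystander, upright, 84 mm diameter, 210 mm high; this point is its centre, half-way up.
- spool_centre (a point): Wire spool, a bystander: copper winding between black end discs, upright, 84 mm diameter, 75 mm high; this point is its centre, half-way up.
- wrench: Steel wrench, a bystander, 170 mm long, lying on the bench along its x axis; origin at its middle on the underside.
Not all that is in view belongs to the job. Of the things shaped like the part that bears dip_handle, the yellow one is meant.

How it is judged (in metres and radians):
On the way, in this order (a step that is already met when the one before it is completed fails the run):
1. the dipstick is fully home: its collar sits on the tube's mouth (z of dip_collar in the frame of tube_mouth below 0.003 m and distance between dip_collar and tube_mouth below 0.006 m and angle between the x axis of dip_collar and the z axis of tube_mouth, either way round below 0.12 rad), for 0.2 s.
2. the dipstick is drawn right out of the tube ((z of dip_tip in the frame of tube_mouth above 0.008 m or distance between dip_tip and tube_mouth above 0.16 m)), for 0.05 s.
At the end, for the whole second after the job is handed in: The fingers hold the dipstick still, touching neither gear unit nor tray, marked face within 11 degrees of straight up, tip over the inside of the tray and 50 to 180 mm above its floor, handle more than 40 mm above the bench; tray within 30 mm of its place (x of dip_tip in the frame of tray_in between -0.072 and 0.072 m and y of dip_tip in the frame of tray_in between -0.112 and 0.112 m and z of dip_tip in the frame of tray_in between 0.05 and 0.18 m and angle between dip_tip's own z axis and vertical below 0.2 rad and height (world z) of dip_handle above 0.04 m and linear speed of dipstick below 0.03 m/s and angular speed of dipstick below 0.2 rad/s and contact force between dipstick and the fingers above 1 N and contact force between dipstick and gear_unit below 0.2 N and contact force between dipstick and tray below 0.2 N and distance of tray_in from where it was at the start of the episode below 0.03 m); the arm keeps its last pose, push and grip.
It fails at once if the dipstick is rammed against the gear unit or its tube (more than 50 N) (contact force between dipstick and gear_unit above 50 N).
It fails at once if the oil bottle is displaced by more than 30 mm or knocked over (distance of bottle_centre from where it was at the start of the episode above 0.03 m).
It fails at once if the wire spool is displaced by more than 30 mm or knocked over (distance of spool_centre from where it was at the start of the episode above 0.03 m).
It fails at once if the wrench is displaced by more than 30 mm (distance of wrench from where it was at the start of the episode above 0.03 m).
It fails at once if the drip tray is displaced by more than 30 mm (distance of tray_in from where it was at the start of the episode above 0.03 m).
It also fails if it takes over 64 s, if anything falls off the work surface, if the arm or the gripper's body presses on something with over 40 N, if the wrist force passes 120 N, or if a joint passes its speed limit or range.

### The arm

A 6-joint arm with a two-finger parallel gripper is mounted at the origin on the work surface. World frame = base frame: x ahead of the robot, y to its left, z up, the work surface at z = 0. Lengths are in mm, angles in rad, forces in N, time in s.
With the tool pointing down it reaches from about 350 to 775 mm from the base axis. Payload 7.3 kg.
Tool frame: the origin (TCP) lies at the very end of the fingers, on their centre line; the grasp point (between the pads) lies 19 mm behind it; z points along the fingers, y is the line along which they close (so a half turn about z gives the same grasp; the last joint's range is limited). The gripper opens to 92 mm and grips with 3 to 60 N. Pads are 19 mm wide; open, the fingers measure 130 mm over their backs; the gripper's body (75 mm by 190 mm) begins 47 mm behind the grasp point.
Start: joints at [1.113, 0.342, 1.524, -0, 1.275, -0.146], TCP at [161.041, 499.711, 226.741] pointing down, gripper open.
Joint ranges: [-2.53, 2.53], [-0.77, 2.02], [0.04, 2.7], [-1, 4.14], [0.28, 2.66], [-3.11, 3.11]. Speed limits (rad/s): [2.57, 2.57, 3.14, 3.14, 3.14, 3.14].

### API

Orientations are given as [roll, pitch, yaw] about the fixed x, y, z axes, in that order (R = Rz(yaw) Ry(pitch) Rx(roll)).
In Python, from plant import bot gives the robot as it stands.
- The arm moves only by the tool apply_moves, never from a script. Its argument "motion" is text: rows parted by semicolons, each of 4 numbers parted by spaces: the shift along the tool's x, y, z in m, then the turn about the tool's z in degrees. A call has 1 to 8 rows; each row shifts and turns the commanded pose from where the row before left it, along the tool's axes as they then stand; what a row does not reach is not made up. A row lasts 1/8 s, in which the tool goes at most 62.5 mm and 10.7 degrees, less where a joint would pass 70% of its speed; a pose out of reach is approached as far as the arm can. A call with a gripper value outside its range is refused whole. "fingers" is the opening, from -1 (shut) to 1 (fully open), set as the call begins (left out, the last holds). The fingers move at their own pace and stop on an object; the grip force is fixed at half the most. Time passes only in rows, so rows that do not move let the fingers close. It gives the time, the measured TCP pose, the force, the opening and the grip force at its end, in the units of the state.
- bot.get_obs(): the state, without advancing time (a new reading comes with each control period).
- bot.capture(name): name is "side" or "top" or "wrist"; returns a dict with "img" (420x560x3 uint8, blue, green, red), "range_z" (420x560 float32, mm along the optical axis (not along the pixel's ray), 0 where there is no reading), "fx", "fy", "cx", "cy" (pixels), "world_from_camera" (4x4, takes a point from camera to world coordinates); the wrist camera has in their place "mount" (4x4, takes a point from camera to tool coordinates, whose origin is the TCP and whose axes are the flange's). Camera axes: x right, y down, z forward; pixel columns grow to the right and rows downward; lengths in mm; the calibration is good to about 2 mm. The wrist camera is an equidistant fisheye: a pixel r from the principal point sees the ray r / f radians off the axis. A picture is of the moment at which its call begins: read the wrist's pose just before it.
- bot.close_job(): hands the job in; it is judged then, once.
Trained networks look in a picture, given as the dict that the camera call returned (one of the last four; its "shot" number tells which), for a name from the list of things; names that differ only in an ending like _2 or _b are one class to them, and where a whole thing is asked for, a point or a joint stands for the part that bears it (a point fixed in the world has none). Each returns a list of dicts, best first, with "p" (0 to 1); they miss things now and then, are a little off and sometimes report something else, mostly with a low value. They report only what shows in the picture. A call takes as long as a camera call. They do not tell look-alikes from the thing itself.
- bot.cut_out(picture, thing): "pixels" (420x560 bool, what is visible of it) and "point" ([column, row] in pixels, amid what is visible of it).
The state is a dict: "time": time; "joint_positions": joint angles; "dq": joint speeds; "tau": joint torques, N m; "tool_pos": TCP position; "tcp_rot": TCP orientation; "contact_force": force on the tool from outside, world axes, zero at the start; "moment": the same for the moment, N m; "grip_width": finger opening in mm; "finger_force": force on a finger pad.
Only numpy, scipy, OpenCV 4.12 (cv2) and the standard library are available. Lean on these libraries where they do the work, as an engineer would, in place of code of your own. Each camera call takes 0.05 s, during which the arm holds its last target. There are 200 camera calls.

## Working session

There is one attempt and no reset: what is moved stays moved. The work goes in short steps, Python scripts to look and compute and a tool call to move; the robot and the scene stay as the last step left them, time stands still between calls to the robot, and variables do not carry over. Pictures are saved under pics/ and viewed, at most 10 in all, crops included, and the job is handed in when it is done.

Besides the shell and the picture viewer there is one more tool, called as a command line: name --argument value ..., lists and objects as JSON in quotes. apply_moves: Moves the arm, as the interface text tells. Its arguments: {"type":"object","properties":{"motion":{"type":"string"},"fingers":{"type":"number"}},"required":["motion"]}

```bash
ls; mkdir -p pics
python3 - <<'E'
from plant import bot
import cv2, numpy as np
print(bot.get_obs())
s=bot.capture("side"); t=bot.capture("top")
im=np.vstack([s["img"],t["img"]])
cv2.imwrite("pics/a.png",np.hstack([cv2.resize(s["img"],(400,300)),cv2.resize(t["img"],(400,300))]))
cv2.imwrite("pics/top.png",t["img"]);cv2.imwrite("pics/side.png",s["img"])
for c in (s,t): print(c["fx"],c["cx"],c["cy"],np.round(c["world_from_camera"],3).tolist())
E
```

```text
pics
{'time': 0.0, 'joint_positions': array([ 1.11298124e+00,  3.42711155e-01,  1.52502937e+00, -1.77724455e-05,
        1.27538297e+00, -1.46027400e-01]), 'dq': array([ 9.42005879e-05,  8.27789548e-04,  5.24562551e-04, -2.07440977e-03,
       -7.66107860e-04,  8.98182373e-04]), 'tau': array([ 1.09279325e-03, -4.31231153e+01, -2.44227058e+01,  7.18763703e-02,
        5.58150513e-02, -2.09240366e-04]), 'tool_pos': array([160.8642066 , 499.31770808, 226.04665153]), 'tcp_rot': array([-3.14007563e+00, -2.05937778e-04,  2.82981000e+00]), 'contact_force': array([ 0.24704383, -0.30468406,  0.85783383]), 'moment': array([-0.00357662,  0.0150662 ,  0.01502236]), 'finger_force': 0.0, 'grip_width': 91.58710802080374}
454.84282054051056 281.2402046986761 210.59624886669857 [[0.955, -0.231, 0.184, 251.472], [-0.295, -0.741, 0.603, -780.642], [-0.003, -0.63, -0.776, 951.762], [0.0, 0.0, 0.0, 1.0]]
520.1072630448914 277.17513077800896 210.82225808103524 [[-0.021, -0.992, 0.124, 292.871], [-1.0, 0.023, 0.016, -134.303], [-0.019, -0.124, -0.992, 1375.832], [0.0, 0.0, 0.0, 1.0]]
```

View pics/top.png

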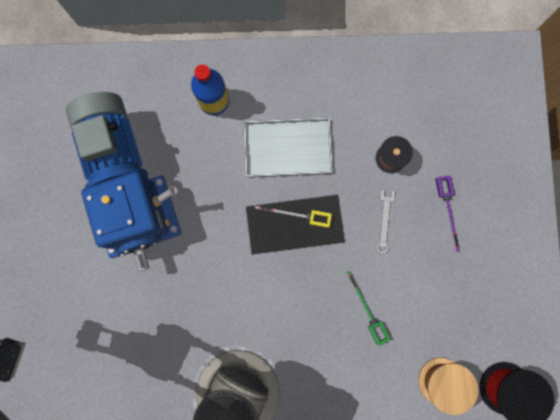

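View pics/side.png

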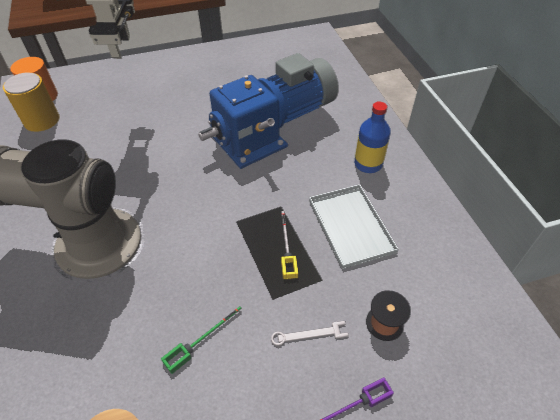

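Yellow dipstick: handle at top (320,218), tip at (258,208), lying on the black mat. The look-alikes are green (378,332) and purple (446,187), so the yellow one on the mat is the one meant. The gear unit's tube mouth is at about (178,188), the tray at (288,148).

```bash
cat > h.py <<'E'
import numpy as np, cv2
from plant import bot
def pts(c,mask=None):
    v,u=np.nonzero((c["range_z"]>0)&(mask if mask is not None else True))
    z=c["range_z"][v,u]; P=np.c_[(u-c["cx"])/c["fx"]*z,(v-c["cy"])/c["fy"]*z,z]
    M=c["world_from_camera"]; return P@M[:3,:3].T+M[:3,3],u,v
def ray(c,u,v,zw):
    M=c["world_from_camera"]; d=M[:3,:3]@np.array([(u-c["cx"])/c["fx"],(v-c["cy"])/c["fy"],1]); o=M[:3,3]
    return o+d*(zw-o[2])/d[2]
E
python3 - <<'E'
from h import *
np.set_printoptions(precision=1,suppress=True)
C={n:bot.capture(n) for n in("top","side")}
cv2.imwrite("pics/crop.png",cv2.resize(np.hstack([C["top"]["img"][160:260,70:350]]),None,fx=2.8,fy=2.8,interpolation=cv2.INTER_CUBIC))
for n,c in C.items():
    print(n)
    for th in("dip_handle","gear_unit","tray_in","bottle_centre","spool_centre","wrench"):
        for r in bot.cut_out(c,th)[:3]:
            P,u,v=pts(c,r["pixels"]); print(th,round(r["p"],2),np.array(r["point"]),r["pixels"].sum(),np.median(P,0),P.min(0),P.max(0))
    # yellow
    hsv=cv2.cvtColor(c["img"],cv2.COLOR_BGR2HSV); m=cv2.inRange(hsv,(24,150,100),(36,255,255))
    k,l,st,ce=cv2.connectedComponentsWithStats(m)
    for i in range(1,k):
        if st[i,4]>60:
            v,u=np.nonzero(l==i); Q=np.array([ray(c,a,b,22) for a,b in zip(u,v)])
            print("yel",ce[i],cv2.minAreaRect(Q[:,:2].astype(np.float32)))
    g=bot.cut_out(c,"gear_unit")[0]["pixels"]; P,u,v=pts(c,g)
    s=(P[:,2]>168)&(P[:,2]<186); print("top",s.sum(),cv2.minAreaRect(P[s,:2].astype(np.float32)),np.median(P[s],0))
    tr=bot.cut_out(c,"tray_in")[0]["pixels"]; P,u,v=pts(c,tr); print("tray",cv2.minAreaRect(P[:,:2].astype(np.float32)))
E
```

```text
top
dip_handle 0.95 [447.3 193.1] 409 [ 502.  -564.3   15.3] [ 354.8 -585.1   -9. ] [ 544.6 -536.2   26.9]
dip_handle 0.87 [312.4 213.5] 317 [ 451.3 -204.7   21. ] [ 419.  -250.8   -1.6] [477.  -59.7  30.9]
dip_handle 0.81 [373.2 325.4] 290 [ 159.  -355.9   18.7] [ 118.  -390.5   -4.4] [ 296.2 -295.5   29.8]
gear_unit 0.56 [117.8 186.4] 11518 [516.1 269.1 163.4] [314.2 121.7  -7.3] [810.2 456.4 208.6]
tray_in 0.86 [285.3 146.2] 4751 [ 637.7 -146.1    1.9] [ 558.9 -260.9  -10.4] [720.1 -29.8  24.7]
bottle_centre 0.58 [208.7  89.9] 1399 [754.1  46.  137.5] [729.6  11.3  -6.8] [884.9 117.4 214.1]
spool_centre 0.92 [394.3 153.5] 1069 [ 596.6 -416.1   72.6] [ 560.3 -479.7   -4.3] [ 663.2 -378.4   81.1]
wrench 0.97 [382.9 218.5] 454 [ 443.5 -396.2    5.3] [ 359.7 -428.2   -7.2] [ 514.1 -374.    13.3]
yel [214.1 105.7] ((752.1926879882812, 52.39024353027344), (30.189807891845703, 70.88257598876953), 11.139217376708984)
yel [320.  218.4] ((439.1488952636719, -224.46414184570312), (53.20647048950195, 37.72632598876953), 77.23878479003906)
top 3026 ((547.5042724609375, 302.2005615234375), (360
[... 937 characters left out ...]
5 114.4] [730.4   8.2  -0.7] [907.5 227.6 214.1]
spool_centre 0.97 [388.1 316.2] 1660 [ 593.8 -429.9   73.7] [ 560.  -462.5   -3.7] [ 643.7 -378.8   80.5]
wrench 0.98 [310.3 333.4] 650 [ 437.8 -397.4    6.7] [ 348.5 -426.5   -1.7] [ 512.9 -371.6   13.9]
wrench 0.67 [266.1 105.6] 8778 [507.2 241.8 138.3] [315.3 119.3  -4.8] [854.7 659.  208.7]
yel [289.  265.1] ((439.9383544921875, -224.71551513671875), (52.3618049621582, 36.87883377075195), 77.68273162841797)
top 1752 ((545.8847045898438, 302.3904724121094), (361.929931640625, 206.8880615234375), 38.37214279174805) [472.3 263.8 173.3]
tray ((637.1008911132812, -137.3992919921875), (154.68264770507812, 249.3581085205078), 0.32644516229629517)
```

View pics/crop.png

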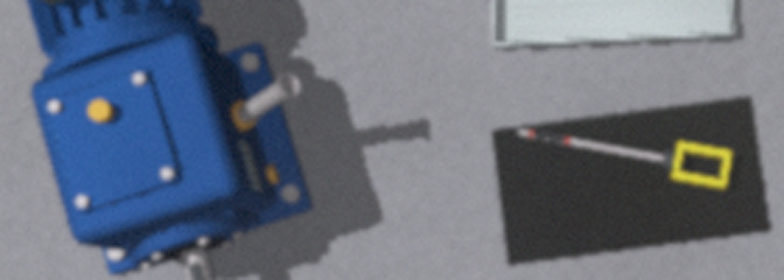

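The crop confirms it: the yellow handle is at crop (702,165) and the tip at (522,132), with its red and black marks up. The guide tube leans right and up at crop (265,100). Next I fit the gear pose.

Run:
```python
from h import *
from scipy.optimize import minimize
np.set_printoptions(precision=1,suppress=True)
A=[];B=[]
for n in("top","side"):
    c=bot.capture(n); P,u,v=pts(c)
    near=np.hypot(P[:,0]-466,P[:,1]-269)<130
    s=near&(P[:,2]>169)&(P[:,2]<183); T=P[s]; print(n,len(T),np.median(T,0))
    # best yaw: tightest box by percentiles
    best=min((np.ptp(np.percentile(T[:,:2]@np.array([np.cos(a),np.sin(a)]),[2,98]))+np.ptp(np.percentile(T[:,:2]@np.array([-np.sin(a),np.cos(a)]),[2,98])),a) for a in np.radians(np.arange(-10,40,.5)))
    a=best[1]; e=np.array([[np.cos(a),np.sin(a)],[-np.sin(a),np.cos(a)]]); q=T[:,:2]@e.T
    lo,hi=np.percentile(q,[1.,99.],axis=0); print(np.degrees(a),hi-lo,((lo+hi)/2)@e)
    cen=((lo+hi)/2)@e
    # tube: candidates in gear frame y<-80
    g=(P[:,:2]-cen)@e.T
    s=(abs(g[:,0])<40)&(g[:,1]<-82)&(g[:,1]>-170)&(P[:,2]>60)&(P[:,2]<190)
    q=np.c_[g[s],P[s,2]]; print(len(q)); 
    for y in range(-160,-80,10):
        k=(q[:,1]>=y)&(q[:,1]<y+10)
        if k.sum(): print(y,k.sum(),q[k].mean(0),P[s][k].mean(0))
```

```text
top 2513 [458.9 269.4 173.5]
11.5 [199.9 132.9] [491.7 267.5]
180
-150 11 [ -19.3 -142.1  157.1] [501.2 124.4 157.1]
-140 41 [ -18.  -134.7  159.3] [501.  132.  159.3]
-130 29 [ -20.6 -125.2  158.7] [496.5 140.8 158.7]
-120 25 [ -22.6 -114.5  147.8] [492.4 150.8 147.8]
-110 24 [ -23.7 -104.9  139.8] [489.4 160.  139.8]
-100 24 [-25.7 -95.  128. ] [485.5 169.3 128. ]
-90 26 [-27.  -86.2 116.6] [482.4 177.7 116.6]
side 1358 [462.4 259.9 174. ]
13.0 [200.3 126.5] [493.6 265.5]
118
-140 25 [ -22.5 -134.6  160.2] [502.  129.3 160.2]
-130 30 [ -22.3 -125.5  159.3] [500.1 138.2 159.3]
-120 19 [ -27.2 -115.2  146.6] [493.1 147.2 146.6]
-110 15 [ -31.1 -105.1  132.5] [486.9 156.2 132.5]
-100 11 [-32.5 -94.8 124.7] [483.3 165.9 124.7]
-90 18 [-32.1 -86.3 109.5] [481.8 174.2 109.5]
```

Run:
```python
from h import *
w=bot.capture("wrist"); print(np.round(w["mount"],3).tolist(),w["fx"],w["cx"],w["cy"])
print(bot.get_obs()["tcp_rot"])
```

```text
[[0.001, -0.962, -0.274, 73.38], [1.0, 0.001, 0.001, 0.641], [-0.001, -0.274, 0.962, -157.936], [0.0, 0.0, 0.0, 1.0]] 325.19226210127806 279.51822428845963 210.3002870960892
[3.14153764e+00 3.57404361e-05 2.82979305e+00]
```

apply_moves --motion "0 0 -0.06 0; 0 0 -0.06 0"

```text
time: 1.4
tool_pos: [160.9, 499.4, 347.9]
tcp_rot: [-3.14, -0.0, 2.83]
contact_force: [0.3, 2.0, -0.2]
grip_width: 91.7
finger_force: 0.0
```

apply_moves --motion "-0.039 -0.024 0 0;-0.039 -0.024 0 0;-0.039 -0.024 0 0;-0.039 -0.024 0 0;-0.039 -0.024 0 0;-0.039 -0.024 0 0;-0.039 -0.024 0 0;-0.039 -0.024 0 0"

```text
time: 2.4
tool_pos: [399.9, 220.0, 346.9]
tcp_rot: [3.141, 0.0, 2.83]
contact_force: [0.1, 1.0, 0.5]
grip_width: 91.9
finger_force: 0.0
```

apply_moves --motion "-0.039 -0.024 0 0;-0.039 -0.024 0 0;-0.039 -0.024 0 0;-0.039 -0.024 0 10;0 0 0 10;0 0 0 10;0 0 0 10;0 0 0 10"

```text
time: 3.4
tool_pos: [518.1, 81.9, 346.7]
tcp_rot: [-3.142, -0.0, 1.951]
contact_force: [-0.1, 0.7, -0.7]
grip_width: 91.9
finger_force: 0.0
```

apply_moves --motion "0 0 0 6;0 0 0 0;0 0 0 0"

```text
time: 3.78
tool_pos: [518.1, 82.0, 346.7]
tcp_rot: [3.142, -0.0, 1.855]
contact_force: [-0.2, 0.1, 0.4]
grip_width: 92.0
finger_force: 0.0
```

```bash
cat >> h.py <<'E'
from scipy.spatial.transform import Rotation as Ro
def wrist():
    o=bot.get_obs(); w=bot.capture("wrist"); R=Ro.from_euler("xyz",o["tcp_rot"]).as_matrix()
    T=np.eye(4); T[:3,:3]=R; T[:3,3]=o["tool_pos"]; w["M"]=T@w["mount"]; return w,o
def wpts(w):
    v,u=np.mgrid[0:420,0:560]; x=u-w["cx"]; y=v-w["cy"]; r=np.hypot(x,y)+1e-9; th=r/w["fx"]
    z=w["range_z"]; s=np.tan(th)/r*z; P=np.stack([x*s,y*s,z],-1)
    Q=P@w["M"][:3,:3].T+w["M"][:3,3]; Q[z<=0]=np.nan; return Q
def wproj(w,p):
    q=w["M"][:3,:3].T@(np.asarray(p)-w["M"][:3,3]); th=np.arctan2(np.hypot(q[0],q[1]),q[2]); a=np.arctan2(q[1],q[0])
    return w["cx"]+w["fx"]*th*np.cos(a),w["cy"]+w["fx"]*th*np.sin(a)
E
python3 - <<'E'
from h import *
np.set_printoptions(precision=1,suppress=True)
w,o=wrist(); print(o["tool_pos"],o["tcp_rot"],o["time"])
u,v=map(int,wproj(w,[503,130,164])); print(u,v)
u0,v0=max(0,u-70),max(0,v-60); cv2.imwrite("pics/w1.png",cv2.resize(w["img"][v0:v0+120,u0:u0+140],None,fx=5,fy=5,interpolation=cv2.INTER_CUBIC)); print(u0,v0)
np.save("w1.npy",wpts(w)); cv2.imwrite("pics/w1full.png",w["img"])
E
```

```text
[518.1  82.  346.7] [ 3.1 -0.   1.9] 3.775
277 143
207 83
```

View pics/w1.png

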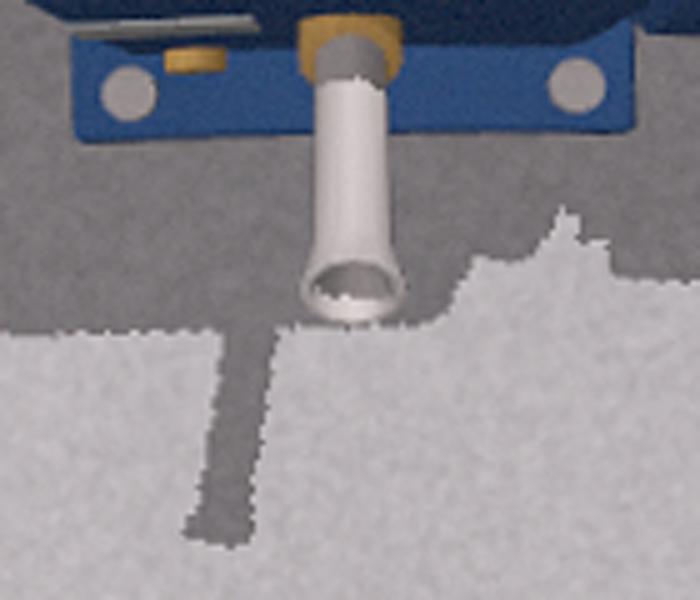

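The rim ellipse is at crop (352,289), the tube runs straight up to (352,85), and the foot bolts are at (130,93) and (577,86). Next I convert these to world coordinates.

```bash
cat >> h.py <<'E'
def wray(w,u,v,zw):
    x,y=u-w["cx"],v-w["cy"]; r=np.hypot(x,y); th=r/w["fx"]
    d=w["M"][:3,:3]@np.array([np.sin(th)*x/r,np.sin(th)*y/r,np.cos(th)]); o=w["M"][:3,3]; return o+d*(zw-o[2])/d[2]
E
python3 - <<'E'
from h import *
np.set_printoptions(precision=1,suppress=True)
w,o=wrist()
f=lambda x,y:(207+x/5-.4,83+y/5-.4)
m=wray(w,*f(352.5,289),164); print("mouth",m)
Q=wpts(w)
for p in((130,93),(577,86),(90,125),(620,115)):
    u,v=f(*p); print(p,Q[int(v)-1:int(v)+2,int(u)-1:int(u)+2].reshape(-1,3).mean(0))
b=wray(w,*f(130,93),20),wray(w,*f(577,86),20); print(np.degrees(np.arctan2(*(b[1]-b[0])[[1,0]])),b)
b=wray(w,*f(75,140),15),wray(w,*f(632,128),15); print("edge",np.degrees(np.arctan2(*(b[1]-b[0])[[1,0]])),np.linalg.norm(b[1]-b[0]))
# tube axis depth: points
for y in (110,150,190,230):
    u,v=f(352,y); print(y,Q[int(v),int(u)-2:int(u)+3].mean(0))
# rim points by depth
for x,y in ((308,289),(398,289),(352,316)): u,v=f(x,y); print("rim",wray(w,u,v,164 if y==289 else 157),Q[round(v),round(u)])
E
```

```text
mouth [501.7 132.5 164. ]
(130, 93) [422.7 162.6  20.5]
(577, 86) [549.1 202.4  20.9]
(90, 125) [412.4 150.9  14. ]
(620, 115) [564.  198.1  14.1]
17.116921842995424 (array([423.6, 162.6,  20. ]), array([549.5, 201.4,  20. ]))
edge 17.4612563393023 166.7670253688693
110 [490.3 170.5 134.8]
150 [493.  161.6 144. ]
190 [495.6 153.  152.8]
230 [498.  144.9 161.2]
rim [492.8 130.  164. ] [492.5 130.4 165.6]
rim [510.8 135.2 164. ] [510.5 135.6 164.3]
rim [503.3 126.5 157. ] [503.4 126.3 156.7]
```

apply_moves --motion "-0.034 -0.0202 0 0;-0.034 -0.0202 0 0;-0.034 -0.0202 0 0;-0.034 -0.0202 0 0;-0.034 -0.0202 0 0;-0.034 -0.0202 0 0;-0.034 -0.0202 0 0;-0.034 -0.0202 0 9.6"

```text
time: 4.88
tool_pos: [438.0, -225.4, 346.8]
tcp_rot: [3.141, 0.0, 1.682]
contact_force: [-0.1, -0.7, 0.5]
grip_width: 91.5
finger_force: 0.0
```

apply_moves --motion "0 0 0.05 9.6;0 0 0.05 9.7;0 0 0.05 0;0 0 0.05 0;0 0 0 0;0 0 0 0"

```text
time: 5.62
tool_pos: [439.5, -224.9, 148.5]
tcp_rot: [3.139, 0.001, 1.348]
contact_force: [-0.3, 0.7, 0.8]
grip_width: 91.9
finger_force: 0.0
```

Run:
```python
from h import *
np.set_printoptions(precision=3,suppress=True)
w,o=wrist(); print(o["tool_pos"],o["tcp_rot"],o["time"])
cv2.imwrite("pics/w2.png",w["img"])
hsv=cv2.cvtColor(w["img"],cv2.COLOR_BGR2HSV); m=cv2.inRange(hsv,(24,130,90),(36,255,255))
k,l,st,ce=cv2.connectedComponentsWithStats(m)
for i in range(1,k):
    if st[i,4]>200:
        v,u=np.nonzero(l==i); Q=np.array([wray(w,a,b,25) for a,b in zip(u,v)]); print(ce[i],st[i],cv2.minAreaRect(Q[:,:2].astype(np.float32)))
```

```text
[ 439.494 -224.86   148.471] [3.139 0.001 1.348] 5.625
[280.871 201.828] [ 260  171   41   60 1431] ((441.6944274902344, -222.224609375), (54.54261779785156, 35.25025177001953), 78.22941589355469)
```

View pics/w2.png

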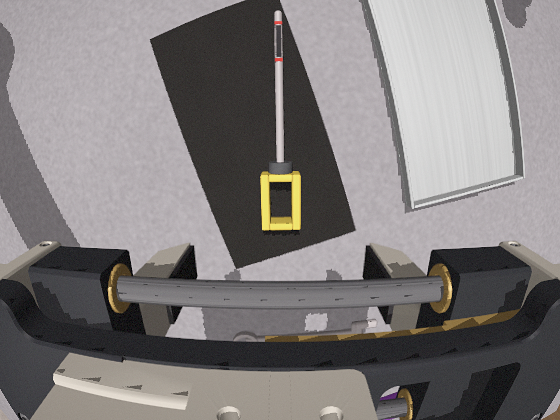

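The dipstick lies centred under the gripper, handle at (281,202), rod straight up to the tip at (278,15), marks up. Next: descend and grip.

apply_moves --motion "0.002 0 0.04 0;0 0 0.04 0;0 0 0.03 0;0 0 0.02 0;0 0 0.0125 0;0 0 0 0"

```text
time: 6.42
tool_pos: [439.5, -222.6, 4.8]
tcp_rot: [3.141, 0.0, 1.348]
contact_force: [0.3, -0.0, -0.5]
grip_width: 91.7
finger_force: 0.0
```

apply_moves --motion "0 0 0 0;0 0 0 0;0 0 0 0;0 0 0 0;0 0 0 0;0 0 0 0" --fingers -1

```text
time: 7.18
tool_pos: [439.1, -222.4, 4.2]
tcp_rot: [3.141, 0.0, 1.348]
contact_force: [1.0, -1.0, 0.2]
grip_width: 36.3
finger_force: 0.6
```

apply_moves --motion "0 0 0 0;0 0 0 0;0 0 -0.02 0;0 0 -0.04 0;0 0 -0.04 0;0 0 -0.04 0;0 0 -0.02 -9.9;0 0 0 -9.9"

```text
time: 8.18
tool_pos: [439.4, -222.5, 165.7]
tcp_rot: [3.14, 0.002, 1.699]
contact_force: [0.3, 0.4, -1.8]
grip_width: 35.8
finger_force: 29.8
```

apply_moves --motion "0 0 0 -10;0 0 0 0;0 0 0 0"

```text
time: 8.55
tool_pos: [438.7, -222.0, 163.9]
tcp_rot: [-3.141, -0.001, 1.865]
contact_force: [0.2, 0.3, -1.2]
grip_width: 35.9
finger_force: 29.8
```

```bash
cat >> h.py <<'E'
def rod(w,o,wid=34):
    # rod/handle points in the tool frame: near tool y=0, above bench
    Q=wpts(w); R=Ro.from_euler("xyz",o["tcp_rot"]).as_matrix(); L=(Q-o["tool_pos"])@R
    for x in range(20,190,20):
        k=(L[...,0]>x)&(L[...,0]<x+20)&(abs(L[...,1])<12)&(Q[...,2]>o["tool_pos"][2]-140)&(L[...,2]>-40)
        k&=np.isfinite(Q[...,0])
        if k.sum()>4: print(x,k.sum(),np.median(L[k],0).round(1))
E
python3 - <<'E'
from h import *
w,o=wrist(); print(o["tool_pos"],o["tcp_rot"],o["time"]); rod(w,o)
cv2.imwrite("pics/w3.png",w["img"])
E
```

```text
[ 438.7146442  -222.02798707  163.92331351] [-3.14117702e+00 -7.00467258e-04  1.86482411e+00] 8.55
20 2093 [ 28.8   0.5 -19.1]
40 657 [ 50.    1.9 -12.5]
60 700 [ 70.1   2.3 -12.4]
80 694 [ 90.    2.3 -12.4]
100 666 [109.9   2.7 -12.2]
120 335 [125.3   3.1 -12.5]
```

apply_moves --motion "0.021 0.0328 0 0;0.021 0.0328 0 0;0.021 0.0328 0 0;0.021 0.0328 0 0;0.021 0.0328 0 0;0 0 0.005 0;0 0 0 0;0 0 0 0"

```text
time: 9.6
tool_pos: [564.4, -74.6, 159.2]
tcp_rot: [-3.141, -0.0, 1.866]
contact_force: [-0.1, 0.4, -1.5]
grip_width: 35.4
finger_force: 29.8
```

Run:
```python
from h import *
np.set_printoptions(precision=1,suppress=True)
w,o=wrist(); print(o["tool_pos"],o["tcp_rot"],o["time"]); rod(w,o)
R=Ro.from_euler("xyz",o["tcp_rot"]).as_matrix(); print("mouth in tool",R.T@(np.array([501.7,132.5,164])-o["tool_pos"]))
for n in("side","top"):
    c=bot.capture(n); P,u,v=pts(c); L=(P-o["tool_pos"])@R
    k=(L[:,0]>30)&(L[:,0]<250)&(abs(L[:,1])<25)&(abs(L[:,2]+9)<22)
    for x in range(30,250,20):
        j=k&(L[:,0]>=x)&(L[:,0]<x+20)
        if j.sum(): print(n,x,j.sum(),np.median(L[j],0),L[j][:,0].max())
    g=[wproj]; M=np.linalg.inv(c["world_from_camera"]); q=M[:3,:3]@(np.array([520,60,164]))+M[:3,3]; a,b=int(c["fx"]*q[0]/q[2]+c["cx"]),int(c["fy"]*q[1]/q[2]+c["cy"])
    cv2.imwrite(f"pics/s_{n}.png",cv2.resize(c["img"][b-50:b+50,a-65:a+65],None,fx=6 if n=="side" else 6,fy=6,interpolation=cv2.INTER_CUBIC)); print(n,a-65,b-50)
s=cv2.imread("pics/s_side.png");t=cv2.imread("pics/s_top.png"); cv2.imwrite("pics/st.png",cv2.resize(np.hstack([s,t]),(800,308)))
```

```text
[564.4 -74.6 159.2] [-3.1 -0.   1.9] 9.6
20 2107 [ 28.8   0.5 -19. ]
40 656 [ 50.    1.9 -12.4]
60 699 [ 70.2   2.3 -12.4]
80 697 [ 89.9   2.3 -12.3]
100 665 [110.    2.7 -12.2]
120 332 [125.3   3.1 -12.6]
mouth in tool [216.4   0.4  -4.8]
side 90 1 [109.5   1.2 -13.6] 109.45911942983311
side 110 18 [122.4   2.2 -11.4] 129.59193874554546
side 130 17 [139.1   1.5 -11. ] 149.8979430664905
side 150 18 [160.8   1.3 -11.9] 169.9558539796294
side 170 1 [170.8   3.2 -11.7] 170.7617454722443
side 190 5 [208.4   0.    1.1] 208.8852340959514
side 210 50 [219.5   2.1  -1.3] 229.30645243009639
side 230 8 [232.3  -6.4   7.2] 238.60924088766714
side 220 87
top 30 14 [ 44.1  -0.5 -12.2] 49.65567775316019
top 50 26 [ 59.8   0.1 -11.4] 69.90300547155806
top 70 15 [ 76.5   1.7 -11.8] 85.54957471186991
top 190 8 [207.9  -0.8   2. ] 209.32526405313382
top 210 69 [219.2  -1.1   0.8] 229.35832461581924
top 230 23 [235.2  -2.9   8.9] 241.52800758106667
top 137 130
```

View pics/st.png

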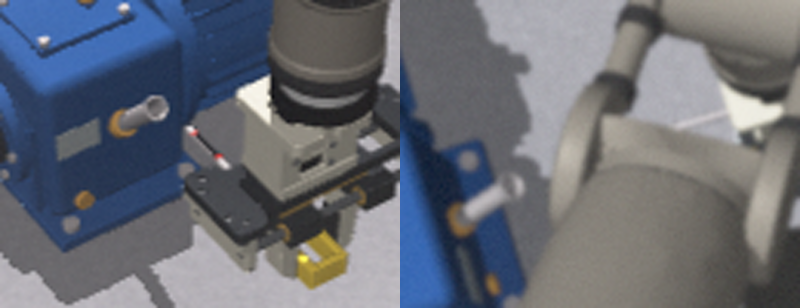

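Dipstick gripped level: the tip is in the left half at (190,130) and the mouth at (155,105). Next I bring the tip to the mouth and use the flare to swing the stick in the grip.

apply_moves --motion "0.015 -0.0012 0.0033 0;0.015 0 0 0;0.008 0 0 0;0.003 0 0 0;0.003 0 0 0;0 0 0 0"

```text
time: 10.5
tool_pos: [551.0, -32.0, 155.9]
tcp_rot: [3.141, 0.0, 1.868]
contact_force: [0.3, 0.6, -1.3]
grip_width: 35.9
finger_force: 29.8
```

```bash
cat >> h.py <<'E'
def side(name,p=(500,120,170),hw=(40,30),k=9):
    c=bot.capture("side"); M=np.linalg.inv(c["world_from_camera"]); q=M[:3,:3]@np.array(p,float)+M[:3,3]
    a,b=int(c["fx"]*q[0]/q[2]+c["cx"]),int(c["fy"]*q[1]/q[2]+c["cy"])
    cv2.imwrite(name,cv2.resize(c["img"][b-hw[1]:b+hw[1],a-hw[0]:a+hw[0]],None,fx=k,fy=k,interpolation=cv2.INTER_CUBIC)); return c
E
python3 -c "
from h import *
side('pics/b1.png'); o=bot.get_obs(); print(o['tool_pos'],o['contact_force'])"
```

```text
[551.01935424 -32.2137229  155.90693946] [ 0.34524478  0.03857894 -2.52163737]
```

View pics/b1.png

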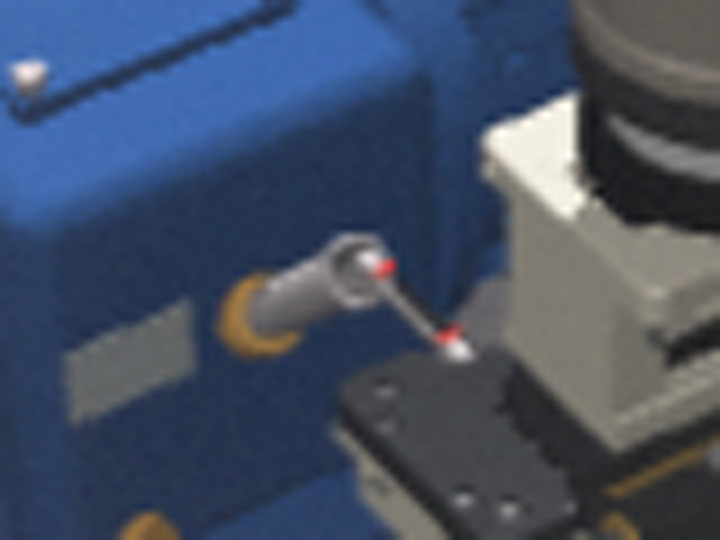

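The tip (370,258) sits just inside the rim opening (centre about (360,270)). Now a gentle push in.

apply_moves --motion "0.003 0 0 0;0.003 0 0 0;0 0 0 0"

```text
time: 10.92
tool_pos: [549.1, -27.4, 155.9]
tcp_rot: [-3.141, 0.002, 1.869]
contact_force: [-0.2, -4.8, -1.8]
grip_width: 35.8
finger_force: 29.7
```

apply_moves --motion "0.003 0 0 0;0.003 0 0 0;0 0 0 0"

```text
time: 11.3
tool_pos: [550.0, -25.9, 157.2]
tcp_rot: [3.138, 0.011, 1.868]
contact_force: [5.0, -20.1, -2.3]
grip_width: 35.9
finger_force: 29.9
```

apply_moves --motion "-0.002 0 -0.003 0;0 0 -0.004 0;0 0 -0.004 0;0 0 0 0"

```text
time: 11.8
tool_pos: [549.6, -24.9, 167.8]
tcp_rot: [3.139, 0.005, 1.867]
contact_force: [3.9, -7.8, -2.1]
grip_width: 35.8
finger_force: 30.0
```

apply_moves --motion "0.0005 0 -0.004 0;0.0005 0 -0.004 0;0.0005 0 -0.004 0;0 0 0 0"

```text
time: 12.3
tool_pos: [548.9, -23.0, 179.7]
tcp_rot: [3.139, 0.004, 1.867]
contact_force: [3.3, -7.8, -1.5]
grip_width: 35.7
finger_force: 30.0
```

Run:
```python
from h import *
w,o=wrist(); print(o["tool_pos"].round(1),o["contact_force"].round(1),o["moment"].round(2)); rod(w,o)
R=Ro.from_euler("xyz",o["tcp_rot"]).as_matrix(); print("mouth in tool",R.T@(np.array([501.7,132.5,164])-o["tool_pos"]))
```

```text
[548.9 -23.  179.7] [ 3.3 -7.8 -1.5] [-1.51 -0.55 -0.14]
20 1848 [ 27.8   0.5 -14.8]
40 633 [50.   1.  -4.8]
60 621 [69.9  1.  -1.9]
80 592 [89.7  1.4  0.9]
100 492 [109.5   1.4   3.9]
120 422 [129.2   1.4   6.2]
mouth in tool [162.57821527   0.28752917  15.01774615]
```

Slope is about 8°, so the stick pivots in the grip as planned. Continuing the arc.

apply_moves --motion "0.0008 0 -0.005 0;0.0012 0 -0.006 0;0.0015 0 -0.006 0;0.0018 0 -0.006 0;0.002 0 -0.005 0;0.0017 0 -0.004 0;0 0 0 0"

```text
time: 13.22
tool_pos: [546.0, -13.8, 211.7]
tcp_rot: [3.139, 0.004, 1.868]
contact_force: [2.9, -4.2, -1.2]
grip_width: 36.0
finger_force: 30.0
```

apply_moves --motion "0.0023 0 -0.005 0;0.0025 0 -0.005 0;0.0025 0 -0.005 0;0.0027 0 -0.005 0;0.003 0 -0.005 0;0.003 0 -0.005 0;0 0 0 0"

```text
time: 14.1
tool_pos: [540.6, 2.5, 241.5]
tcp_rot: [3.14, 0.001, 1.868]
contact_force: [1.5, -3.5, -1.5]
grip_width: 35.8
finger_force: 30.0
```

Run:
```python
from h import *
w,o=wrist(); print(o["tool_pos"].round(1),o["contact_force"].round(1),o["moment"].round(2)); rod(w,o)
R=Ro.from_euler("xyz",o["tcp_rot"]).as_matrix(); print("mouth in tool",R.T@(np.array([501.7,132.5,164])-o["tool_pos"]))
```

```text
[540.6   2.5 241.5] [ 1.5 -3.5 -1.5] [-0.97 -0.37 -0.1 ]
20 1241 [25.7  1.  -2.1]
40 499 [49.7  1.  19.4]
60 450 [69.6  1.  31.7]
80 335 [89.7  1.1 43.4]
100 289 [109.6   1.1  55.3]
120 523 [133.    1.1  74.8]
140 418 [148.    0.4  84. ]
160 263 [168.9   0.3 102. ]
180 37 [185.3  -6.4 133.4]
mouth in tool [135.76674772   0.76196233  77.31643052]
```

apply_moves --motion "0.0033 0 -0.0045 0;0.0036 0 -0.0045 0;0.004 0 -0.0045 0;0.004 0 -0.0045 0;0.0042 0 -0.0045 0;0.0042 0 -0.004 0;0 0 0 0"

```text
time: 15.02
tool_pos: [533.2, 25.7, 267.7]
tcp_rot: [3.141, -0.001, 1.869]
contact_force: [0.6, -1.3, -1.2]
grip_width: 35.4
finger_force: 30.0
```

Run:
```python
from h import *
w,o=wrist(); print(o["tool_pos"].round(1),o["contact_force"].round(1),o["moment"].round(2)); rod(w,o)
R=Ro.from_euler("xyz",o["tcp_rot"]).as_matrix(); print("mouth in tool",R.T@(np.array([501.7,132.5,164])-o["tool_pos"]))
```

```text
[533.2  25.7 267.7] [ 0.6 -1.3 -1.2] [-0.61 -0.11 -0.05]
20 837 [24.7  0.5 12.3]
40 435 [49.6  1.1 37.7]
60 321 [69.   1.1 56.8]
80 258 [89.3  0.8 74.5]
100 511 [111.2   1.1 100. ]
120 344 [129.9   1.2 114.5]
140 222 [147.4   1.2 131.5]
160 432 [174.2   0.3 117.4]
mouth in tool [111.30054224   1.20578467 103.73389717]
```

apply_moves --motion "0.004 0 0.002 0;0.004 0 0.003 0;0.004 0 0.004 0;0.004 0 0.004 0;0 0 0 0"

```text
time: 15.7
tool_pos: [528.2, 41.1, 253.7]
tcp_rot: [-3.14, -0.001, 1.869]
contact_force: [-0.0, -0.0, -3.7]
grip_width: 35.7
finger_force: 30.0
```

apply_moves --motion "0.004 0 0.004 0;0.004 0 0.004 0;0.004 0 0.004 0;0.004 0 0.004 0;0 0 0 0"

```text
time: 16.32
tool_pos: [523.6, 56.3, 237.9]
tcp_rot: [-3.141, -0.001, 1.869]
contact_force: [0.6, 0.2, -4.2]
grip_width: 36.0
finger_force: 30.0
```

Run:
```python
from h import *
w,o=wrist(); print(o["tool_pos"].round(1),o["contact_force"].round(1),o["moment"].round(2)); rod(w,o)
R=Ro.from_euler("xyz",o["tcp_rot"]).as_matrix(); print("mouth in tool",R.T@(np.array([501.7,132.5,164])-o["tool_pos"]))
```

```text
[523.6  56.3 237.9] [ 0.6  0.2 -4.2] [-0.48 -0.21 -0.02]
20 807 [24.8  1.  14.3]
40 424 [49.3  1.1 39.7]
60 514 [73.6  1.1 65.6]
80 640 [88.3  1.1 75.8]
100 440 [109.4   1.1  96.4]
120 494 [131.4   0.4 120.2]
140 1400 [145.1  -0.3  72.5]
160 90 [161.1   0.   68.1]
mouth in tool [79.2030789   1.43860786 73.96367908]
```

apply_moves --motion "0.004 0 0.004 0;0.004 0 0.004 0;0.004 0 0.004 0;0.004 0 0.004 0;0.004 0 0.004 0;0.004 0 0.004 0;0 0 0 0"

```text
time: 17.25
tool_pos: [516.6, 79.2, 213.9]
tcp_rot: [-3.141, -0.001, 1.868]
contact_force: [0.4, -0.2, -4.7]
grip_width: 35.8
finger_force: 30.0
```

apply_moves --motion "0.004 0 0.004 0;0.004 0 0.004 0;0.004 0 0.004 0;0.004 0 0.004 0;0.004 0 0.004 0;0 0 0 0"

```text
time: 18.0
tool_pos: [510.7, 98.3, 193.9]
tcp_rot: [-3.141, -0.001, 1.868]
contact_force: [0.7, 0.2, -3.1]
grip_width: 35.6
finger_force: 30.0
```

Run:
```python
from h import *
o=bot.get_obs(); print(o["tool_pos"].round(1),o["contact_force"].round(1),o["moment"].round(2))
R=Ro.from_euler("xyz",o["tcp_rot"]).as_matrix(); print("mouth in tool",R.T@(np.array([501.7,132.5,164])-o["tool_pos"]))
side("pics/b2.png")
```

```text
[510.7  98.3 193.9] [ 0.7  0.2 -3.1] [-0.42 -0.11 -0.02]
mouth in tool [35.29298911  1.4335742  29.92807064]
```

View pics/b2.png

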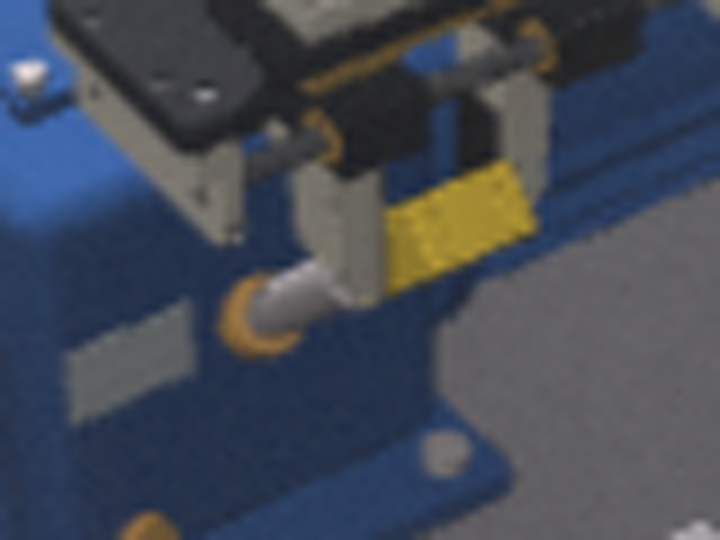

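The rod is deep in the tube and the fingers straddle it (mouth behind the finger at (345,285)). About 15 mm remains, so I go slowly.

apply_moves --motion "0.003 0 0.003 0;0.002 0 0.002 0;0.002 0 0.002 0;0.001 0 0.001 0;0 0 0 0"

```text
time: 18.68
tool_pos: [508.7, 105.6, 186.3]
tcp_rot: [-3.141, -0.0, 1.868]
contact_force: [0.2, 0.1, -3.6]
grip_width: 35.3
finger_force: 30.0
```

apply_moves --motion "0.001 0 0.001 0;0.001 0 0.001 0;0 0 0 0"

```text
time: 19.05
tool_pos: [508.2, 107.5, 184.3]
tcp_rot: [3.142, -0.0, 1.868]
contact_force: [1.1, -1.3, -4.0]
grip_width: 36.0
finger_force: 30.0
```

apply_moves --motion "0.001 0 0.001 0;0.001 0 0.001 0;0 0 0 0"

```text
time: 19.42
tool_pos: [507.5, 109.4, 182.3]
tcp_rot: [-3.142, -0.0, 1.868]
contact_force: [0.1, -0.9, -2.8]
grip_width: 35.8
finger_force: 30.0
```

apply_moves --motion "0.001 0 0.001 0;0.001 0 0.001 0;0 0 0 0"

```text
time: 19.8
tool_pos: [507.0, 111.3, 180.3]
tcp_rot: [-3.142, -0.0, 1.868]
contact_force: [-0.4, -0.7, -2.7]
grip_width: 35.4
finger_force: 30.0
```

apply_moves --motion "0.001 0 0.001 0;0 0 0 0;0 0 0 0"

```text
time: 20.18
tool_pos: [506.7, 112.2, 179.3]
tcp_rot: [-3.142, -0.0, 1.868]
contact_force: [0.2, -0.6, -2.2]
grip_width: 35.5
finger_force: 30.0
```

apply_moves --motion "0.001 0 0.001 0;0.001 0 0.001 0;0 0 0 0"

```text
time: 20.55
tool_pos: [506.1, 114.2, 177.3]
tcp_rot: [-3.142, -0.0, 1.868]
contact_force: [0.9, -0.3, -2.8]
grip_width: 35.8
finger_force: 30.0
```

Run:
```python
from h import *
w,o=wrist(); print(o["tool_pos"].round(1),o["contact_force"].round(1),o["moment"].round(2)); rod(w,o)
side("pics/b3.png"); cv2.imwrite("pics/w4.png",w["img"])
s=cv2.imread("pics/b3.png"); cv2.imwrite("pics/b34.png",np.hstack([cv2.resize(s,(400,300)),cv2.resize(w["img"][80:260,160:400],(400,300),interpolation=cv2.INTER_CUBIC)]))
```

```text
[506.1 114.2 177.3] [ 0.9 -0.3 -2.8] [-0.41 -0.12 -0.06]
20 1486 [28.3  1.  13. ]
40 1017 [49.4  1.1 36. ]
60 953 [70.4  0.5 58.2]
80 1915 [89.7 -0.   9. ]
100 1776 [110.   -0.    7.4]
120 1581 [ 1.274e+02 -1.000e-01  2.400e+00]
```

View pics/b34.png

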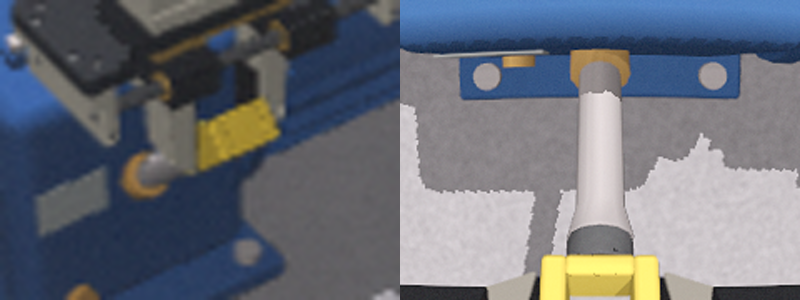

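The collar (right half, (600,240)) is right at the rim, flush or nearly so. Still no axial force, so I continue in 1 mm steps.

apply_moves --motion "0.001 0 0.001 0;0 0 0 0;0 0 0 0"

```text
time: 21.02
tool_pos: [506.1, 114.5, 177.0]
tcp_rot: [3.141, 0.001, 1.868]
contact_force: [-1.3, -4.3, 4.6]
grip_width: 35.6
finger_force: 30.0
```

apply_moves --motion "0.001 0 0.001 0;0 0 0 0;0 0 0 0"

```text
time: 21.4
tool_pos: [506.1, 114.5, 176.9]
tcp_rot: [3.14, 0.003, 1.868]
contact_force: [-2.5, -9.6, 10.7]
grip_width: 35.8
finger_force: 30.0
```

apply_moves --motion "0.001 0 0.001 0;0 0 0 0;0 0 0 0"

```text
time: 21.78
tool_pos: [506.1, 114.6, 176.9]
tcp_rot: [3.14, 0.005, 1.868]
contact_force: [-4.2, -13.7, 17.1]
grip_width: 35.7
finger_force: 30.0
```

The collar has stopped: no more travel, about 22 N along the axis, held over 0.5 s. Next: draw it out along the tube axis.

apply_moves --motion "0 0 0 0;-0.003 0 -0.003 0;-0.003 0 -0.003 0;-0.006 0 -0.006 0;-0.006 0 -0.006 0;-0.006 0 -0.006 0;-0.006 0 -0.006 0;0 0 0 0"

```text
time: 22.78
tool_pos: [514.7, 87.6, 205.1]
tcp_rot: [3.14, 0.001, 1.867]
contact_force: [-0.3, -1.4, -1.8]
grip_width: 35.6
finger_force: 30.0
```

apply_moves --motion "-0.007 0 -0.007 0;-0.007 0 -0.007 0;-0.007 0 -0.007 0;-0.007 0 -0.007 0;-0.007 0 -0.007 0;-0.007 0 -0.007 0;-0.007 0 -0.007 0;0 0 0 0"

```text
time: 23.78
tool_pos: [529.0, 40.6, 254.2]
tcp_rot: [3.14, 0.001, 1.867]
contact_force: [1.0, -1.6, -2.3]
grip_width: 35.8
finger_force: 30.0
```

apply_moves --motion "-0.007 0 -0.007 0;-0.007 0 -0.007 0;-0.007 0 -0.007 0;-0.007 0 -0.007 0;-0.005 0 -0.005 0;0 0 0 0;0 0 0 0"

```text
time: 24.65
tool_pos: [537.9, 10.0, 286.2]
tcp_rot: [-3.141, -0.0, 1.868]
contact_force: [-0.2, -0.4, -1.4]
grip_width: 35.9
finger_force: 30.0
```

Run:
```python
from h import *
w,o=wrist(); print(o["tool_pos"].round(1),o["contact_force"].round(1),o["moment"].round(2)); rod(w,o)
R=Ro.from_euler("xyz",o["tcp_rot"]).as_matrix(); print("mouth in tool",R.T@(np.array([501.7,132.5,164])-o["tool_pos"]))
```

```text
[537.9  10.  286.2] [-0.2 -0.4 -1.4] [-0.08  0.01 -0.03]
20 817 [24.7  1.  13.7]
40 428 [49.4  1.1 38.9]
60 315 [69.6  1.1 58. ]
80 252 [89.5  1.1 77.3]
100 203 [108.9   1.1  96.1]
120 453 [130.3   1.2 126.5]
140 190 [146.6   1.2 133.2]
mouth in tool [127.70800067   1.29829417 122.24265061]
```

The tip is out of the tube. Next I level the stick by resting the rod near its tip on top of the tube rim and lowering the handle on an arc.

apply_moves --motion "-0.006 0 -0.01 0;0 0 -0.012 0;0.012 0 -0.006 0;0.01 0 0.004 0;0.01 0 0.008 0;0.01 0 0.008 0;0 0 0 0;0 0 0 0"

```text
time: 25.7
tool_pos: [527.7, 44.2, 294.4]
tcp_rot: [3.142, 0.0, 1.868]
contact_force: [0.4, -0.2, -2.2]
grip_width: 35.7
finger_force: 30.0
```

Run:
```python
from h import *
w,o=wrist(); print(o["tool_pos"].round(1),o["contact_force"].round(1),o["moment"].round(2)); rod(w,o)
R=Ro.from_euler("xyz",o["tcp_rot"]).as_matrix(); print("mouth in tool",R.T@(np.array([501.7,132.5,164])-o["tool_pos"]))
cv2.imwrite("pics/w5.png",cv2.resize(w["img"][60:240,160:400],(800,600)))
```

```text
[527.7  44.2 294.4] [ 0.4 -0.2 -2.2] [-0.11 -0.    0.09]
20 810 [24.8  1.  13.6]
40 431 [49.4  1.1 39. ]
60 316 [69.6  1.1 58.4]
80 462 [91.3  1.1 85.6]
100 264 [107.2   1.1  98.7]
140 244 [ 1.570e+02 -1.000e-01  1.311e+02]
160 597 [169.6   0.3 124.7]
180 116 [182.   -0.6 124.5]
mouth in tool [ 92.02805909   1.07184706 130.35346586]
```

View pics/w5.png

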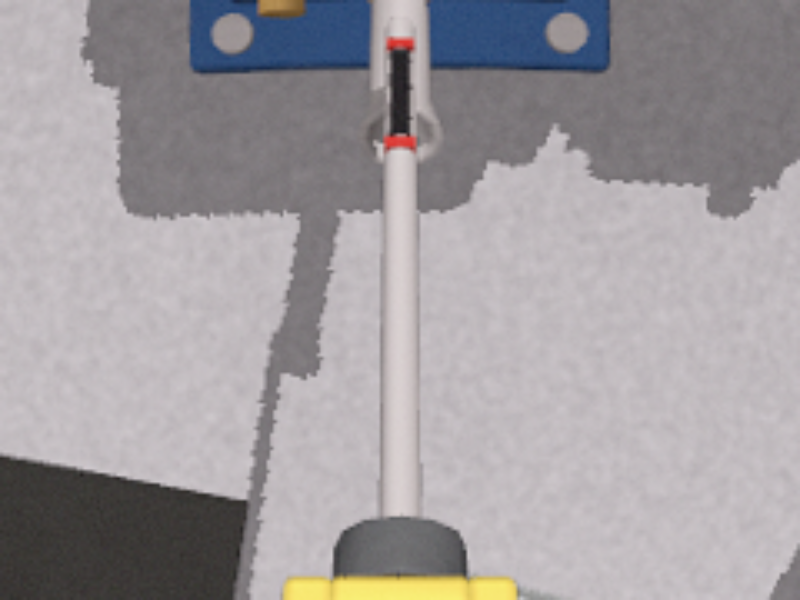

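The rod lies centred over the tube, tip beyond the rim (rim at (405,130)). Now lower to contact.

apply_moves --motion "0 0 0.008 0;0 0 0.006 0;0 0 0.004 0;0 0 0.003 0;0 0 0 0"

```text
time: 26.38
tool_pos: [527.5, 44.2, 273.2]
tcp_rot: [-3.141, -0.0, 1.868]
contact_force: [-0.0, 0.1, -1.6]
grip_width: 35.9
finger_force: 30.0
```

apply_moves --motion "-0.0044 0 0.0048 0;-0.0044 0 0.0048 0;-0.004 0 0.0052 0;-0.004 0 0.0052 0;0 0 0 0"

```text
time: 27.0
tool_pos: [532.4, 27.9, 252.8]
tcp_rot: [-3.141, -0.0, 1.868]
contact_force: [0.2, 0.3, 0.0]
grip_width: 35.8
finger_force: 30.0
```

Run:
```python
from h import *
w,o=wrist(); print(o["tool_pos"].round(1),o["contact_force"].round(1),o["moment"].round(2)); rod(w,o)
R=Ro.from_euler("xyz",o["tcp_rot"]).as_matrix(); print("mouth in tool",R.T@(np.array([501.7,132.5,164])-o["tool_pos"]))
```

```text
[532.4  27.9 252.8] [0.2 0.3 0. ] [ 0.2   0.13 -0.02]
20 978 [25.5  1.   1.3]
40 454 [49.7  0.8 26. ]
60 400 [69.4  0.8 40.9]
80 317 [89.4  1.1 55.3]
100 595 [109.9   1.1  84.4]
120 354 [128.4   1.1  96. ]
140 300 [149.4   1.2 121.7]
160 712 [171.5   0.3 122.6]
mouth in tool [108.97475169   1.31912475  88.88800957]
```

apply_moves --motion "-0.0035 0 0.0055 0;-0.0035 0 0.0055 0;-0.003 0 0.0057 0;-0.003 0 0.0057 0;-0.0025 0 0.006 0;-0.0025 0 0.006 0;-0.002 0 0.0062 0;-0.0019 0 0.0062 0"

```text
time: 28.05
tool_pos: [538.9, 7.1, 206.2]
tcp_rot: [3.142, 0.0, 1.868]
contact_force: [0.9, -0.2, 1.0]
grip_width: 35.6
finger_force: 30.0
```

apply_moves --motion "-0.0014 0 0.0063 0;-0.0014 0 0.0063 0;-0.0008 0 0.0064 0;-0.0008 0 0.0064 0;-0.0003 0 0.0064 0;-0.0003 0 0.0064 0;0 0 0 0"

```text
time: 28.92
tool_pos: [540.1, 2.6, 167.8]
tcp_rot: [-3.141, -0.001, 1.868]
contact_force: [-0.1, -1.0, 0.9]
grip_width: 35.6
finger_force: 30.0
```

Run:
```python
from h import *
w,o=wrist(); print(o["tool_pos"].round(1),o["contact_force"].round(1),o["moment"].round(2)); rod(w,o)
R=Ro.from_euler("xyz",o["tcp_rot"]).as_matrix(); print("mouth in tool",R.T@(np.array([501.7,132.5,164])-o["tool_pos"]))
```

```text
[540.1   2.6 167.8] [-0.1 -1.   0.9] [ 0.04 -0.02  0.03]
20 1524 [ 28.2   0.5 -14.6]
40 641 [ 50.7   0.5 -10.1]
60 696 [70.1  0.9 -9.8]
80 684 [89.8  0.9 -9.7]
100 581 [110.1   0.9  -9.5]
120 831 [130.6   0.9   3.9]
140 10 [140.4   5.2  14.2]
mouth in tool [135.45747257   1.30448654   3.88411402]
```

Level within about 1°. Lift off and carry it to the tray.

apply_moves --motion "0 0 -0.015 0;0 0 -0.02 0;-0.018 -0.0046 0 0;-0.036 -0.0092 0 0;-0.036 -0.0092 0 0;-0.036 -0.0092 0 0;-0.036 -0.0092 0 0;-0.036 -0.0092 0 0"

```text
time: 29.98
tool_pos: [549.3, -203.9, 203.0]
tcp_rot: [-3.141, -0.0, 1.868]
contact_force: [0.9, -0.8, -1.2]
grip_width: 35.8
finger_force: 30.0
```

apply_moves --motion "-0.036 -0.0092 0 0;-0.034 -0.0092 0 0;-0.017 -0.005 0 4;0 0 0 8;0 0 0 8;0 0 0 8;0 0 0 8;0 0 0 8"

```text
time: 30.98
tool_pos: [552.3, -292.7, 202.8]
tcp_rot: [-3.14, 0.0, 1.095]
contact_force: [-0.4, -0.1, -2.0]
grip_width: 35.7
finger_force: 30.0
```

apply_moves --motion "0 0 0.015 3;0 0 0.03 0;0 0 0.03 0;0 0 0.015 0;0 0 0.008 0;0 0 0 0;0 0 0 0;0 0 0 0"

```text
time: 31.98
tool_pos: [553.5, -291.9, 106.3]
tcp_rot: [3.14, 0.0, 1.048]
contact_force: [0.6, -0.2, -1.0]
grip_width: 35.8
finger_force: 30.0
```

Run:
```python
from h import *
np.set_printoptions(precision=1,suppress=True)
w,o=wrist(); print(o["tool_pos"].round(1),o["contact_force"].round(1),o["time"],o["finger_force"]); rod(w,o)
R=Ro.from_euler("xyz",o["tcp_rot"]).as_matrix(); print("tip",o["tool_pos"]+R@[168,0.5,-6.5])
c=bot.capture("side")
for th in("tray_in","spool_centre","bottle_centre","wrench"):
    r=bot.cut_out(c,th)[0]; P,u,v=pts(c,r["pixels"]); print(th,np.median(P,0),P.min(0),P.max(0))
cv2.imwrite("pics/f.png",c["img"])
```

```text
[ 553.5 -291.9  106.3] [ 0.6 -0.2 -1. ] 31.975 29.999543130397797
20 1937 [ 28.1  -0.  -13.2]
40 1002 [50.1 -0.  -9. ]
60 1038 [70.   0.2 -8.7]
80 1028 [89.8  0.4 -8.3]
100 927 [110.1  -0.1  -8. ]
120 774 [127.7  -0.1  -4.8]
140 352 [149.7   6.1 103.3]
160 252 [168.1   0.1 103.2]
tip [ 637.8 -146.6  112.8]
tray_in [603.  -77.8   4.3] [ 555.5 -348.2   -1.9] [711.  -29.1 188.2]
spool_centre [ 594.6 -429.9   73.8] [ 560.4 -463.3   -1.9] [ 643.1 -380.3   79.9]Traceback (most recent call last):
  File "<stdin>", line 7, in <module>
IndexError: list index out of range
```

The stick is level (about 1°) and gripped at 30 N. The tip is at (638,-147,113), over the middle of the tray and about 110 mm above its floor. Handing in.

```bash
python3 -c "
from plant import bot
print(bot.close_job())"
```

```text
the job is handed in; nothing more can be done
None
```

The job is handed in, with no verdict returned: the dipstick was pushed home until its collar stopped on the tube's mouth (about 22 N), drawn right out, and is now held still and level, marks up, with the tip about 110 mm above the tray floor.

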